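Tell two look-alike weights apart on a tray balance and put the heavier away

TASK

These two look-alike brass weights have been mixed up: the heavier one belongs in the empty large bore of the weight case. Stand one upright on each pan of the tray balance and let go to see which side drops; then put that one into the bore, feeling gently for it and letting it down fully home, and leave the lighter one standing on its pan. Do not press or knock the balance or the case hard, and leave the dropper bottle and the petri dish alone.

Things in the scene. Friction and masses are not known exactly. Their poses are not given: they have to be found in the camera images.
- weight_a_center (a point): One of two outwardly identical brass knob weights, upright; the point is its centre, 24 mm above its foot. Body 28 mm diameter and 28 mm high, foot edge rounded 1.5 mm; above it a 12 mm neck, then a knob 20 mm in diameter from 32 to 48 mm above the foot, the place to grip. 0.15 to 0.26 kg; which of the two is heavier cannot be seen and changes from start to start.
- weight_b_center (a point): The other brass knob weight, of the same shape and size; the point is its centre, 24 mm above its foot.
- pan_l_floor (a point): Left (+y side) pan of the tray balance: a steel dish, flat floor 88 mm across with a rim 4 mm high; the point is the centre of the floor's upper face, about 102 mm above the table with the beam level. The pan stays level and rises or sinks 8 mm as the beam tips; it yields under load until the beam reaches its stop.
- pan_r_floor (a point): Right (-y side) pan, the same dish; the point is the centre of its floor's upper face. The pans' centres are 190 mm apart.
- beam (a joint): Tilt of the balance beam in rad: 0 level, positive when the left pan is down, negative when the right pan is down. It comes to rest on soft rubber stops, at about +0.09 or -0.09 (up to 0.1 under a lone weight). Empty, it rests level; a difference of 2 g takes it to a stop, in up to 3 s (well under a second for 10 g or more).
- weight_case: Black clam-shell weight case, fixed: 94 (x) x 194 (y) mm, 31 mm high, origin under its centre; its 15 mm high lid lies open flat on its +x side. In it a wooden insert, top face 36 mm above the table, with one empty large bore near its -y end; four smaller brass weights stand in it, up to 23 mm proud of it, the nearest (22 mm across) 56 mm to the +y side of the bore.
- bore_mouth (a point): Nominal centre of the empty bore's mouth, on the insert's top face; axes as the case. Bore 30 mm across, mouth chamfered 1.5 mm, 18 mm deep, flat floor: a weight fully home has its centre 6 mm above this level. The insert has play in the case: the true bore lies up to 5 mm off this point in x and, independently, in y. It sits stiffly, shifting only under some 12 N of side force.
- dropper: Amber glass dropper bottle with a red rubber bulb, 48 mm diameter, 113 mm high; origin at the centre of its underside. To be left alone.
- petri: Glass petri dish, 90 mm diameter, 14 mm high; origin at the centre of its underside. To be left alone.

How it is judged:
On the way:
1. the two weights stand upright on opposite pans, let go, and the beam has come to rest (((horizontal distance between weight_a_center and pan_l_floor below 0.035 m and z of weight_a_center in the frame of pan_l_floor between 0.02 and 0.028 m and horizontal distance between weight_b_center and pan_r_floor below 0.035 m and z of weight_b_center in the frame of pan_r_floor between 0.02 and 0.028 m) or (horizontal distance between weight_a_center and pan_r_floor below 0.035 m and z of weight_a_center in the frame of pan_r_floor between 0.02 and 0.028 m and horizontal distance between weight_b_center and pan_l_floor below 0.035 m and z of weight_b_center in the frame of pan_l_floor between 0.02 and 0.028 m)) and angle between each of weight_a_center, weight_b_center's own z axis and vertical below 0.12 rad and contact force between each of weight_a, weight_b and the fingers below 0.1 N and velocity of joint beam between -0.05 and 0.05 rad/s), for 0.3 s.
At the end, for the whole second after the job is handed in: After weighing on opposite pans, the heavier weight stands upright in the bore, within 3 mm of fully home, and the lighter upright on a pan (within 35 mm of its centre), both released, at rest. Weight_a is 200 g, so the force under weight_b tells which is heavier; within 3 g either may be kept (((horizontal distance between weight_a_center and bore_mouth below 0.01 m and z of weight_a_center in the frame of bore_mouth below 0.009 m and ((horizontal distance between weight_b_center and pan_l_floor below 0.035 m and z of weight_b_center in the frame of pan_l_floor between 0.02 and 0.028 m) or (horizontal distance between weight_b_center and pan_r_floor below 0.035 m and z of weight_b_center in the frame of pan_r_floor between 0.02 and 0.028 m)) and contact force between weight_b and balance below 1.992 N) or (horizontal distance between weight_b_center and bore_mouth below 0.01 m and z of weight_b_center in the frame of bore_mouth below 0.009 m and ((horizontal distance between weight_a_center and pan_l_floor below 0.035 m and z of weight_a_center in the frame of pan_l_floor between 0.02 and 0.028 m) or (horizontal distance between weight_a_center and pan_r_floor below 0.035 m and z of weight_a_center in the frame of pan_r_floor between 0.02 and 0.028 m)) and contact force between weight_b and weight_case above 1.932 N)) and angle between each of weight_a_center, weight_b_center's own z axis and vertical below 0.12 rad and contact force between each of weight_a, weight_b and the fingers below 0.1 N and linear speed of each of weight_a, weight_b below 0.02 m/s); the robot touches nothing.
It fails at once if the balance is pressed or struck with more than 20 N in all (contact force between balance and anything else above 20 N).
It fails at once if the weight case is pressed or struck with more than 20 N (contact force between weight_case and anything else above 20 N).
It fails at once if the dropper bottle is moved more than 15 mm or tipped (distance of dropper from where it was at the start of the episode above 0.015 m or angle between dropper's own z axis and vertical above 0.3 rad).
It fails at once if the petri dish is moved more than 15 mm (distance of petri from where it was at the start of the episode above 0.015 m).
It also fails if it takes over 72 s, if anything falls off the work surface, if the arm or the gripper's body presses on something with over 40 N, if the wrist force passes 120 N, or if a joint passes its speed limit or range.

ROBOT

A 6-joint arm with a two-finger parallel gripper is mounted at the origin on the work surface. World frame = base frame: x ahead of the robot, y to its left, z up, the work surface at z = 0. Lengths are in m, angles in rad, forces in N, time in s.
With the tool pointing down it reaches from about 0.35 to 0.8 m from the base axis. Payload 7.3 kg.
Tool frame: the origin (TCP) lies midway between the tips of the shut fingers; the grasp point (between the pads) lies 19 mm behind it (r.grasp_offset is the distance from the TCP to the grasp point, in m); z points along the fingers, y is the direction in which the jaws open and shut (so a half turn about z gives the same grasp; the last joint's range is limited). The gripper opens to 85 mm and grips with 20 to 120 N. Pads are 22 mm wide; open, the fingers measure 114 mm over their backs; the gripper's body (76 mm by 85 mm) begins 54 mm behind the grasp point. The pads swing forward as they close: fully open they stand 13 mm farther back than shut.
Start: joints at [-1.359, 0.342, 1.524, -0, 1.275, -0.146], TCP at [0.184, -0.492, 0.231] pointing down, gripper open.
Joint ranges: [-2.53, 2.53], [-0.77, 2.02], [0.04, 2.7], [-1, 4.14], [0.28, 2.66], [-3.11, 3.11]. Speed limits (rad/s): [2.57, 2.57, 3.14, 3.14, 3.14, 3.14].

INTERFACE

Orientations are given as a unit quaternion [w, x, y, z].
In Python, from workcell import readout, capture, r gives the robot as it stands. The module is installed in compiled form; this text tells all that it offers.
- The arm moves only by the tool play_rows, never from a script. Its argument "targets" is a list of rows, each an object of numbers: "jaw": the closure, from 0 (fully open) to 1 (shut); "dx", "dy", "dz": the shift along the world's x, y, z in cm; "twist": the turn about the world's z in degrees. A call has 1 to 10 rows; each row is the pose to reach, as a shift and turn from the pose measured when the call began; what a row does not reach only later rows make up. A row lasts 1/10 s, in which the tool goes at most 50 mm and 8.59 degrees, less where a joint would pass 70% of its speed; a pose out of reach is approached as far as the arm can. A call with a gripper value outside its range is refused whole. The fingers move at their own pace and stop on an object; "force" is the grip in N (left out, the last holds). Time passes only in rows, so rows that repeat a pose let the fingers close. It gives the time, the measured TCP pose, the force and the opening at its end, in the units of the state.
- readout.get_obs(): the state, without advancing time (a new reading comes with each control period).
- capture(name): name is "scene" or "side" or "wrist"; returns a dict with "frame" (420x560x3 uint8, red, green, blue), "range_z" (420x560 float32, m along the optical axis (not along the pixel's ray), 0 where there is no reading), "fx", "fy", "cx", "cy" (pixels), "dist" ([k1, k2, p1, p2, k3] as OpenCV has them; the pictures are not rectified), "rvec" (rotation vector, rad) and "tvec" (3), from world to camera coordinates, as OpenCV has them. Camera axes: x right, y down, z forward; pixel columns grow to the right and rows downward; lengths in m; the calibration is good to about 2 mm. A picture is of the moment at which its call begins.
- r.hand_in(): hands the job in, once; it reports no verdict.
The state is a dict: "t": time; "qpos": joint angles; "dq": joint speeds; "joint_torque": joint torques, N m; "position": TCP position; "tcp_rot": TCP orientation; "wrist_force": force on the tool from outside, world axes, zero at the start; "wrist_torque": the same for the moment, N m; "finger_gap": finger opening in m.
Only numpy, scipy, OpenCV 4.12 (cv2) and the standard library are available. Lean on these libraries where they do the work, as an engineer would, in place of code of your own. Each camera call takes 0.05 s, during which the arm holds its last target. There are 200 camera calls.

## Working session

There is one attempt and no reset: what is moved stays moved. The work goes in short steps, Python scripts to look and compute and a tool call to move; the robot and the scene stay as the last step left them, time stands still between calls to the robot, and variables do not carry over. Pictures are saved under pics/ and viewed, about 8 in all and at most 12, crops included, and the job is handed in when it is done.

Besides the shell and the picture viewer there is one more tool, called after ">>>" by a JSON object that holds its "method" and its "body", one argument or row to a line. play_rows: Moves the arm, as the interface text tells. Its arguments: {"type":"object","properties":{"targets":{"type":"array","items":{"type":"object","properties":{"jaw":{"type":"number"},"dx":{"type":"number"},"dy":{"type":"number"},"dz":{"type":"number"},"twist":{"type":"number"}}}},"force":{"type":"number"}},"required":["targets"]}

```bash
mkdir -p pics; cat > h.py <<'E'
import numpy as np, cv2
from workcell import readout, capture, r
def cloud(c):
    z=c["range_z"]; h,w=z.shape
    u,v=np.meshgrid(np.arange(w),np.arange(h))
    K=np.array([[c["fx"],0,c["cx"]],[0,c["fy"],c["cy"]],[0,0,1.]])
    n=cv2.undistortPoints(np.stack([u,v],-1).reshape(-1,1,2).astype(np.float64),K,np.array(c["dist"],float)).reshape(h,w,2)
    P=np.dstack([n*z[...,None],z]); R=cv2.Rodrigues(np.array(c["rvec"],float))[0]
    W=(P-np.array(c["tvec"],float).ravel())@R
    W[z<=0]=np.nan
    return W
def save(c,n): cv2.imwrite(f"pics/{n}.png",c["frame"][...,::-1])
E
python3 - <<'E'
from h import *
o=readout.get_obs(); print(o["t"],o["position"],o["finger_gap"],r.grasp_offset)
for n in("scene","side"):
    c=capture(n); save(c,n+"0"); np.savez(n+"0.npz",W=cloud(c),f=c["frame"]); 
    R=cv2.Rodrigues(np.array(c["rvec"],float))[0]; print(n,-R.T@np.array(c["tvec"]).ravel(),R[2],np.mean(c["range_z"]>0))
E
```

```text
0.0 [ 0.18379634 -0.49132873  0.23060424] 0.08561054401766839 0.0187
scene [ 1.1826659  -0.88571881  1.09525474] [-0.39744632  0.60280036 -0.69185847] 0.9942857142857143
side [ 0.27933717 -0.97733394  0.83120604] [ 0.25485705  0.77480002 -0.57856098] 0.9960204081632653
```

View pics/scene0.png

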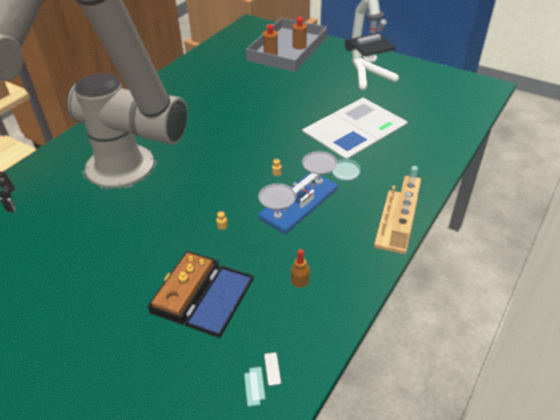

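View pics/side0.png

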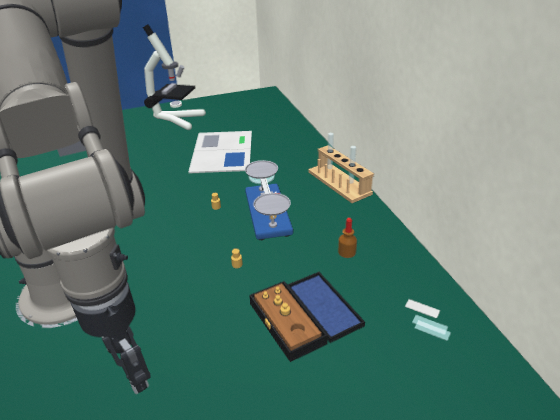

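The scene view shows the weights at about (277,167) and (221,220), the pans at (320,160) and (277,196), the bore at (173,296), the dropper at (300,270) and the petri dish at (346,170). The side view has the weights at (215,201) and (236,258), the pans at (262,169) and (272,203), and the bore at (297,328).

```bash
python3 - <<'E'
from h import *
def circ(p):  # algebraic fit
    A=np.c_[2*p,np.ones(len(p))]; s=np.linalg.lstsq(A,(p**2).sum(1),rcond=None)[0]
    return s[:2],np.sqrt(s[2]+s[:2]@s[:2])
pts={"scene":dict(w1=(277,167),w2=(221,220),pl=(320,160),pr=(277,196),bore=(173,296),drop=(300,270),petri=(346,170)),
"side":dict(w1=(215,201),w2=(236,258),pl=(262,169),pr=(272,203),bore=(297,328),drop=(347,243))}
for n in pts:
    d=np.load(n+"0.npz"); W=d["W"]
    for k,(u,v) in pts[n].items():
        s=22; B=W[v-s:v+s,u-s:u+s].reshape(-1,3); c=W[v,u]
        near=B[np.hypot(*(B-c)[:,:2].T)<(.06 if k[0]=='p' else .03)]
        if k[0]=='w':
            t=near[near[:,2]>.03]; b=near[near[:,2]>.008]
            print(n,k,c.round(3),"top",np.nanmax(near[:,2]).round(3),"knobtop mean",t[t[:,2]>.044].mean(0).round(4),len(t),"mid",((b.min(0)+b.max(0))/2).round(4))
        elif k in('pl','pr'):
            t=near[(near[:,2]>.09)&(near[:,2]<.125)]
            print(n,k,c.round(4),len(t),t.mean(0).round(4),"mid",((t.min(0)+t.max(0))/2).round(4),(t.max(0)-t.min(0)).round(3))
        else: print(n,k,c.round(4),near.min(0).round(3),near.max(0).round(3))
    # case: points in region, top face 31-36mm
    M=W[...,2]
    f=d["f"].astype(int)
    u,v=pts[n]["bore"]
    bx=(slice(v-60,v+50),slice(u-60,u+60)); X=W[bx].reshape(-1,3); F=f[bx].reshape(-1,3)
    t=X[(abs(X[:,2]-.036)<.0025)&(F[:,0]>F[:,2]*1.6)&(F[:,0]>60)]
    print(n,"insert",len(t),cv2.minAreaRect(t[:,:2].astype(np.float32)), "zmed",np.median(t[:,2]))
    t=X[(X[:,2]>.026)&(X[:,2]<.04)]
    print(n,"case",cv2.minAreaRect(t[:,:2].astype(np.float32)))
    img=cv2.resize(d["f"][v-50:v+50,u-50:u+60],None,fx=5,fy=5,interpolation=cv2.INTER_CUBIC); cv2.imwrite(f"pics/c_{n}.png",img[...,::-1])
E
```

```text
scene w1 [0.459 0.221 0.032] top 0.055 knobtop mean [0.4528 0.225  0.0492] 59 mid [0.4516 0.2226 0.0315]
scene w2 [ 0.451 -0.059  0.033] top 0.053 knobtop mean [ 0.4476 -0.0539  0.049 ] 63 mid [ 0.449  -0.0624  0.0306]
scene pl [0.5988 0.2374 0.1054] 604 [0.6008 0.2293 0.1042] mid [0.6009 0.2294 0.1038] [0.1   0.102 0.016]
scene pr [0.5737 0.0422 0.1022] 750 [0.5746 0.0401 0.1042] mid [0.5753 0.0397 0.1044] [0.104 0.102 0.016]
scene bore [ 0.5023 -0.3278  0.0206] [ 0.473 -0.358  0.014] [ 0.532 -0.299  0.043]
scene drop [ 0.7422 -0.1183  0.0567] [ 0.713 -0.148 -0.005] [ 0.771 -0.089  0.116]
scene petri [0.6342 0.3488 0.0052] [ 0.59   0.29  -0.006] [0.694 0.408 0.021]
scene insert 912 ((0.5013577938079834, -0.2879662811756134), (0.09319176524877548, 0.18805943429470062), 12.452683448791504) zmed 0.03654075893778127
scene case ((0.5026852488517761, -0.28675270080566406), (0.10069846361875534, 0.19950729608535767), 10.715837478637695)
side w1 [0.451 0.227 0.024] top 0.051 knobtop mean [0.4517 0.2253 0.0479] 43 mid [0.4518 0.2237 0.0298]
side w2 [ 0.445 -0.055  0.027] top 0.052 knobtop mean [ 0.4455 -0.0549  0.0483] 66 mid [ 0.4455 -0.0563  0.0303]
side pl [0.6053 0.2292 0.1023] 485 [0.6024 0.2287 0.1032] mid [0.6018 0.2273 0.1035] [0.098 0.107 0.013]
side pr [0.578  0.0449 0.102 ] 665 [0.576  0.0405 0.1031] mid [0.5754 0.0406 0.1044] [0.1   0.104 0.013]
side bore [ 0.514 -0.323  0.021] [ 0.485 -0.353  0.016] [ 0.544 -0.293  0.041]
side drop [ 0.7239 -0.1275  0.0515] [ 0.695 -0.157 -0.003] [ 0.753 -0.099  0.112]
side insert 1486 ((0.49624788761138916, -0.28675809502601624), (0.0874195396900177, 0.17845959961414337), 10.954015731811523) zmed 0.036552995531161245
side case ((0.5019176602363586, -0.2855425477027893), (0.09908893704414368, 0.19856126606464386), 10.552427291870117)
```

View pics/c_side.png

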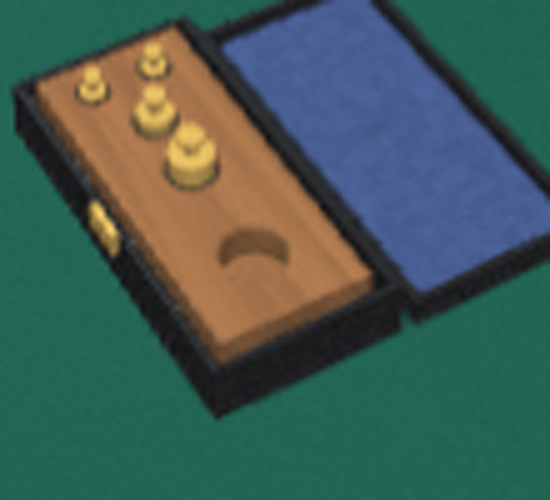

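The crop of the side view shows the open case with the empty bore at its near end, around full-image (298,328). Next I'll measure it with the wrist camera on the way.

>>> {"method": "play_rows", "body": {
  "targets": [
    {"dx": 5,"dy": 3,"dz": 2,"jaw": 0},
    {"dx": 10,"dy": 6,"dz": 2,"jaw": 0},
    {"dx": 15,"dy": 9,"dz": 2,"jaw": 0},
    {"dx": 20,"dy": 12,"dz": 2,"jaw": 0},
    {"dx": 24,"dy": 14,"dz": 2,"jaw": 0},
    {"dx": 27,"dy": 15,"dz": 2,"jaw": 0},
    {"dx": 28,"dy": 16,"dz": 2,"jaw": 0},
    {"dx": 28,"dy": 16,"dz": 2,"jaw": 0},
    {"dx": 28,"dy": 16,"dz": 2,"jaw": 0}
  ]
}}

```text
schema error: expected keys jaw, dx, dy, dz, twist
```

```bash
python3 - <<'E'
from h import *
from scipy.spatial.transform import Rotation as Ro
o=readout.get_obs(); q=o["tcp_rot"]; m=Ro.from_quat([q[1],q[2],q[3],q[0]]).as_matrix()
print(o["t"],o["position"],"\n",m.round(3),o["finger_gap"],o["wrist_force"])
c=capture("wrist"); save(c,"w1"); np.savez("w1.npz",W=cloud(c),f=c["frame"])
R=cv2.Rodrigues(np.array(c["rvec"],float))[0]; print(-R.T@np.array(c["tvec"]).ravel(),R[2])
E
```

```text
0.1 [ 0.18382531 -0.49138397  0.23070074] 
 [[ 0.937  0.35  -0.   ]
 [ 0.35  -0.937  0.001]
 [ 0.    -0.001 -1.   ]] 0.08547413891507179 [-0.38604998 -0.8388181  -0.55035152]
[ 0.2518293  -0.46579487  0.37275899] [-0.26723407 -0.09891828 -0.95854114]
```

View pics/w1.png

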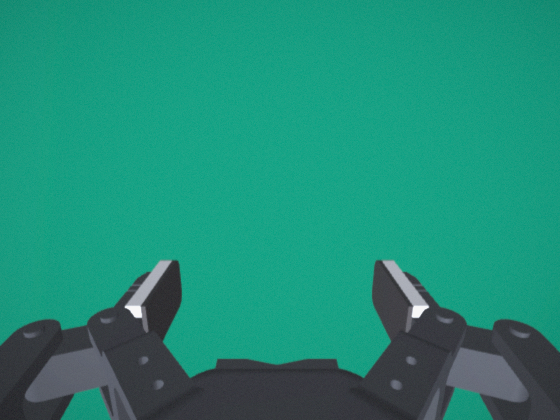

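The wrist view shows only table and the open fingers, because the move was refused: every row needs all five keys.

>>> {"method": "play_rows", "body": {
  "targets": [
    {"dx": 5,"dy": 2.5,"dz": 2,"jaw": 0,"twist": 0},
    {"dx": 10,"dy": 5,"dz": 2,"jaw": 0,"twist": 0},
    {"dx": 15,"dy": 7.5,"dz": 2,"jaw": 0,"twist": 0},
    {"dx": 20,"dy": 10,"dz": 2,"jaw": 0,"twist": 0},
    {"dx": 25,"dy": 13,"dz": 2,"jaw": 0,"twist": 0},
    {"dx": 30,"dy": 15,"dz": 2,"jaw": 0,"twist": 0},
    {"dx": 33,"dy": 17,"dz": 2,"jaw": 0,"twist": 0},
    {"dx": 34,"dy": 17,"dz": 2,"jaw": 0,"twist": 0},
    {"dx": 34,"dy": 17,"dz": 2,"jaw": 0,"twist": 0},
    {"dx": 34,"dy": 17,"dz": 2,"jaw": 0,"twist": 0}
  ]
}}

```text
t: 1.15
position: [0.5239, -0.3209, 0.25]
tcp_rot: [-0.001, 0.984, 0.179, -0.001]
wrist_force: [-0.0, 0.1, -1.2]
finger_gap: 0.0854
```

```bash
python3 - <<'E'
from h import *
o=readout.get_obs(); print(o["t"],o["position"],o["tcp_rot"],o["qpos"],o["wrist_force"])
c=capture("wrist"); save(c,"w2"); W=cloud(c); np.savez("w2.npz",W=W,f=c["frame"])
F=c["frame"].astype(int)
t=(abs(W[...,2]-.0365)<.004); 
wood=t&(F[...,0]>F[...,2]*1.5)
print(wood.sum(), np.median(W[wood],0) if wood.any() else 0)
low=((W[...,2]<.030)&(W[...,2]>.010)&(F[...,0]>F[...,2]*1.3)).astype(np.uint8)
n,l,s,ce=cv2.connectedComponentsWithStats(low)
for i in range(1,n):
    if s[i,4]>100: print(s[i],ce[i],W[l==i].mean(0))
E
```

```text
1.15 [ 0.52392072 -0.32092032  0.24997423] [-1.01329023e-03  9.83897058e-01  1.78731982e-01 -6.56428844e-04] [-6.74434174e-01  4.99136259e-01  1.22482080e+00  3.45226921e-04
  1.42002603e+00  5.36914568e-01] [-0.04689339  0.0888763  -1.24769454]
8950 [ 0.50188237 -0.2807941   0.03560256]
[158 135 164  68 471] [228.5626327  153.69214437] [ 0.52584732 -0.26119975  0.02043068]
[ 16 142  34  26 475] [ 36.11157895 153.4       ] [ 0.4498921  -0.05753508  0.02269192]
[272 180  27  24 499] [284.85170341 191.50300601] [ 0.5068115  -0.3371776   0.01853517]
```

View pics/w2.png

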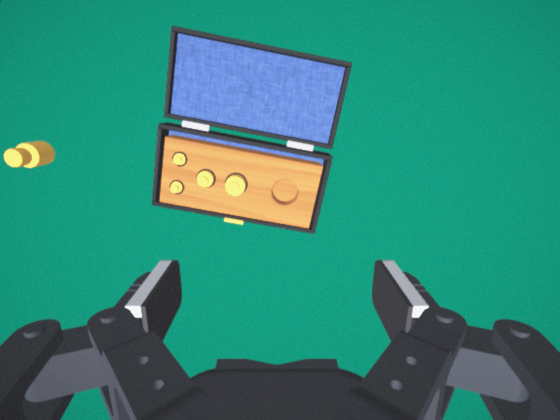

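The wrist view shows the bore at about (285,191), which puts it near (0.507,-0.337), and weight 2 at (30,153). Next I'll fetch weight 2.

>>> {"method": "play_rows", "body": {
  "targets": [
    {"dx": -1.5,"dy": 5,"dz": -2,"jaw": 0,"twist": 0},
    {"dx": -3,"dy": 10,"dz": -4,"jaw": 0,"twist": 0},
    {"dx": -4.5,"dy": 15,"dz": -6,"jaw": 0,"twist": 0},
    {"dx": -6,"dy": 20,"dz": -8,"jaw": 0,"twist": 0},
    {"dx": -7,"dy": 24,"dz": -10,"jaw": 0,"twist": 0},
    {"dx": -7.8,"dy": 26.2,"dz": -12,"jaw": 0,"twist": 0},
    {"dx": -7.8,"dy": 26.4,"dz": -13,"jaw": 0,"twist": 0},
    {"dx": -7.8,"dy": 26.4,"dz": -13,"jaw": 0,"twist": 0},
    {"dx": -7.8,"dy": 26.4,"dz": -13,"jaw": 0,"twist": 0}
  ]
}}

```text
t: 2.1
position: [0.4459, -0.059, 0.1211]
tcp_rot: [-0.0, 0.984, 0.177, 0.0]
wrist_force: [-0.2, -0.1, -0.2]
finger_gap: 0.0856
```

```bash
python3 - <<'E'
from h import *
o=readout.get_obs(); print(o["t"],o["position"])
c=capture("wrist"); save(c,"w3"); W=cloud(c); F=c["frame"].astype(int)
P=o["position"]
m=(W[...,2]>.044)&(W[...,2]<.053)&(F[...,0]>F[...,2]*1.5)&(np.hypot(W[...,0]-P[0],W[...,1]-P[1])<.05)
t=W[m]; print(len(t),t.mean(0),t.min(0),t.max(0))
# bore from w2 image
d=np.load("w2.npz"); g=d["f"].astype(int); Z=d["W"]
low=(Z[...,2]<.0335)[170:212,262:308]; ys,xs=np.nonzero(low); print("bore px",xs.min()+262,xs.max()+262,ys.min()+170,ys.max()+170)
rim=(np.hypot(Z[...,0]-.507,Z[...,1]+.337)<.025)&(Z[...,2]<.033); t=Z[rim]; print(t.min(0),t.max(0),(t.min(0)+t.max(0))/2)
E
```

```text
2.1 [ 0.44590071 -0.05901061  0.12106414]
591 [ 0.44675421 -0.05001647  0.04732239] [ 0.43644033 -0.05990475  0.04404641] [ 0.45620534 -0.04039672  0.04930582]
bore px 271 298 180 204
[ 0.49425904 -0.35101679  0.01528833] [ 0.52123367 -0.32229856  0.03297724] [ 0.50774635 -0.33665768  0.02413279]
```

>>> {"method": "play_rows", "body": {
  "targets": [
    {"dx": 0.1,"dy": 0.7,"dz": -3,"jaw": 0,"twist": 0},
    {"dx": 0.1,"dy": 0.7,"dz": -6,"jaw": 0,"twist": 0},
    {"dx": 0.1,"dy": 0.7,"dz": -8.5,"jaw": 0,"twist": 0},
    {"dx": 0.1,"dy": 0.7,"dz": -9.0,"jaw": 0.3,"twist": 0},
    {"dx": 0.1,"dy": 0.7,"dz": -9.0,"jaw": 0.6,"twist": 0},
    {"dx": 0.1,"dy": 0.7,"dz": -9.0,"jaw": 0.9,"twist": 0},
    {"dx": 0.1,"dy": 0.7,"dz": -9.0,"jaw": 0.9,"twist": 0},
    {"dx": 0.1,"dy": 0.7,"dz": -9.0,"jaw": 0.9,"twist": 0}
  ],
  "force": 30
}}

```text
t: 2.95
position: [0.4479, -0.0524, 0.0323]
tcp_rot: [0.0, 0.984, 0.177, 0.001]
wrist_force: [0.7, 0.4, 3.9]
finger_gap: 0.0185
```

>>> {"method": "play_rows", "body": {
  "targets": [
    {"dx": 0,"dy": 0,"dz": 2,"jaw": 1,"twist": 0},
    {"dx": 0,"dy": 0,"dz": 6,"jaw": 1,"twist": 0},
    {"dx": 0,"dy": 0,"dz": 10,"jaw": 1,"twist": 0},
    {"dx": 0,"dy": 0,"dz": 13,"jaw": 1,"twist": 0},
    {"dx": 0,"dy": 0,"dz": 13,"jaw": 1,"twist": 0},
    {"dx": 0,"dy": 0,"dz": 13,"jaw": 1,"twist": 0}
  ]
}}

```text
t: 3.55
position: [0.4477, -0.0523, 0.1625]
tcp_rot: [0.0, 0.984, 0.177, 0.002]
wrist_force: [0.3, 0.4, -2.7]
finger_gap: 0.0185
```

```bash
python3 - <<'E'
from h import *
o=readout.get_obs(); print(o["t"],o["position"],o["finger_gap"],o["wrist_force"])
c=capture("wrist"); save(c,"w4")
E
```

```text
3.55 [ 0.44773737 -0.05231979  0.16251917] 0.018533364069907396 [ 0.32279909  0.38424857 -2.65393717]
```

View pics/w4.png

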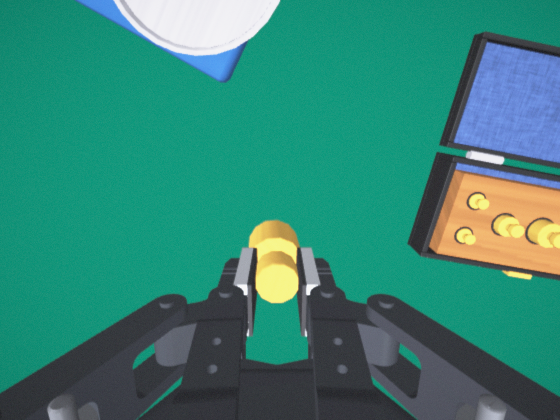

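Weight 2 is held upright at (275,262) in the wrist view. Moving it over the right pan.

>>> {"method": "play_rows", "body": {
  "targets": [
    {"dx": 3.5,"dy": 2.5,"dz": 0,"jaw": 1,"twist": 0},
    {"dx": 7.0,"dy": 5,"dz": 0,"jaw": 1,"twist": 0},
    {"dx": 10.5,"dy": 7.5,"dz": 0,"jaw": 1,"twist": 0},
    {"dx": 12.5,"dy": 9,"dz": 0,"jaw": 1,"twist": 0},
    {"dx": 12.7,"dy": 9.2,"dz": 0,"jaw": 1,"twist": 0},
    {"dx": 12.7,"dy": 9.2,"dz": -1.5,"jaw": 1,"twist": 0},
    {"dx": 12.7,"dy": 9.2,"dz": -2.5,"jaw": 1,"twist": 0},
    {"dx": 12.7,"dy": 9.2,"dz": -2.5,"jaw": 1,"twist": 0},
    {"dx": 12.7,"dy": 9.2,"dz": -2.5,"jaw": 1,"twist": 0}
  ]
}}

```text
t: 4.5
position: [0.5735, 0.0395, 0.136]
tcp_rot: [-0.0, 0.984, 0.177, -0.0]
wrist_force: [0.3, -0.1, -1.5]
finger_gap: 0.0184
```

>>> {"method": "play_rows", "body": {
  "targets": [
    {"dx": 0,"dy": 0,"dz": -0.3,"jaw": 1,"twist": 0},
    {"dx": 0,"dy": 0,"dz": -0.5,"jaw": 1,"twist": 0},
    {"dx": 0,"dy": 0,"dz": -0.7,"jaw": 1,"twist": 0},
    {"dx": 0,"dy": 0,"dz": -0.8,"jaw": 1,"twist": 0},
    {"dx": 0,"dy": 0,"dz": -0.8,"jaw": 1,"twist": 0}
  ]
}}

```text
t: 5.0
position: [0.5734, 0.0395, 0.1279]
tcp_rot: [-0.0, 0.984, 0.177, -0.0]
wrist_force: [-0.0, 0.6, -2.7]
finger_gap: 0.0185
```

>>> {"method": "play_rows", "body": {
  "targets": [
    {"dx": 0,"dy": 0,"dz": -0.1,"jaw": 1,"twist": 0},
    {"dx": 0,"dy": 0,"dz": -0.2,"jaw": 1,"twist": 0},
    {"dx": 0,"dy": 0,"dz": -0.2,"jaw": 1,"twist": 0}
  ]
}}

```text
t: 5.3
position: [0.5736, 0.0395, 0.1263]
tcp_rot: [-0.0, 0.984, 0.177, 0.0]
wrist_force: [-0.1, 0.8, 0.0]
finger_gap: 0.0183
```

```bash
python3 - <<'E'
from h import *
o=readout.get_obs(); print(o["t"],o["position"],o["wrist_force"])
c=capture("side"); W=cloud(c); F=c["frame"].astype(int)
g=W[(abs(F.max(-1)-F.min(-1))<40)|True] if 0 else W.reshape(-1,3)
for n,p in(("l",(.601,.229)),("r",(.575,.040))):
    d=np.hypot(g[:,0]-p[0],g[:,1]-p[1]); t=g[(d<.040)&(d>.02)&(g[:,2]>.08)&(g[:,2]<.12)]
    print(n,len(t),np.percentile(t[:,2],[10,50,90]))
E
```

```text
5.3 [0.57356923 0.0395078  0.12626608] [-0.0668599   0.8350843   0.03577499]
l 56 [0.10834107 0.11104021 0.11226919]
r 253 [0.0925363  0.09448459 0.09650399]
```

The right pan is down at its stop and the left one is up, so I'll release.

>>> {"method": "play_rows", "body": {
  "targets": [
    {"dx": 0,"dy": 0,"dz": 0,"jaw": 0.6,"twist": 0},
    {"dx": 0,"dy": 0,"dz": 0,"jaw": 0.5,"twist": 0},
    {"dx": 0,"dy": 0,"dz": 0.5,"jaw": 0.5,"twist": 0},
    {"dx": 0,"dy": 0,"dz": 4,"jaw": 0.5,"twist": 0},
    {"dx": 0,"dy": 0,"dz": 8,"jaw": 0.2,"twist": 0},
    {"dx": -4,"dy": 4,"dz": 8,"jaw": 0,"twist": 0},
    {"dx": -8,"dy": 10,"dz": 6,"jaw": 0,"twist": 0},
    {"dx": -12,"dy": 15,"dz": 2,"jaw": 0,"twist": 0},
    {"dx": -12.2,"dy": 18.4,"dz": 0,"jaw": 0,"twist": 0},
    {"dx": -12.2,"dy": 18.4,"dz": 0,"jaw": 0,"twist": 0}
  ]
}}

```text
t: 6.35
position: [0.4503, 0.2251, 0.1261]
tcp_rot: [-0.0, 0.984, 0.177, 0.001]
wrist_force: [1.2, 0.9, -0.5]
finger_gap: 0.0855
```

```bash
python3 - <<'E'
from h import *
o=readout.get_obs(); print(o["t"],o["position"])
c=capture("wrist"); save(c,"w5"); W=cloud(c); F=c["frame"].astype(int)
P=o["position"]
m=(W[...,2]>.044)&(W[...,2]<.053)&(F[...,0]>F[...,2]*1.5)&(np.hypot(W[...,0]-.452,W[...,1]-.2235)<.05)
t=W[m]; print(len(t),t.mean(0),t.min(0),t.max(0))
E
```

```text
6.35 [0.45031227 0.22512187 0.12606061]
573 [0.45204703 0.2302318  0.04727997] [0.44198898 0.2202962  0.04400551] [0.46126194 0.2396268  0.05001819]
```

>>> {"method": "play_rows", "body": {
  "targets": [
    {"dx": 0.2,"dy": 0.2,"dz": -3,"jaw": 0,"twist": 0},
    {"dx": 0.2,"dy": 0.2,"dz": -6,"jaw": 0,"twist": 0},
    {"dx": 0.2,"dy": 0.2,"dz": -9,"jaw": 0,"twist": 0},
    {"dx": 0.2,"dy": 0.2,"dz": -9.4,"jaw": 0.3,"twist": 0},
    {"dx": 0.2,"dy": 0.2,"dz": -9.4,"jaw": 0.6,"twist": 0},
    {"dx": 0.2,"dy": 0.2,"dz": -9.4,"jaw": 1,"twist": 0},
    {"dx": 0.2,"dy": 0.2,"dz": -9.4,"jaw": 1,"twist": 0},
    {"dx": 0.2,"dy": 0.2,"dz": -9.4,"jaw": 1,"twist": 0},
    {"dx": 0.2,"dy": 0.2,"dz": -9.4,"jaw": 1,"twist": 0}
  ]
}}

```text
t: 7.3
position: [0.4496, 0.2305, 0.0303]
tcp_rot: [-0.001, 0.984, 0.178, -0.001]
wrist_force: [-0.2, -0.9, 6.7]
finger_gap: 0.0188
```

>>> {"method": "play_rows", "body": {
  "targets": [
    {"dx": 0,"dy": 0,"dz": 2,"jaw": 1,"twist": 0},
    {"dx": 0,"dy": 0,"dz": 6,"jaw": 1,"twist": 0},
    {"dx": 0,"dy": 0,"dz": 10,"jaw": 1,"twist": 0},
    {"dx": 0,"dy": 0,"dz": 13.5,"jaw": 1,"twist": 0},
    {"dx": 4,"dy": 0,"dz": 13.5,"jaw": 1,"twist": 0},
    {"dx": 8,"dy": 0,"dz": 13.5,"jaw": 1,"twist": 0},
    {"dx": 12,"dy": 0.2,"dz": 13.5,"jaw": 1,"twist": 0},
    {"dx": 14.7,"dy": 0.2,"dz": 13.5,"jaw": 1,"twist": 0},
    {"dx": 14.8,"dy": 0.2,"dz": 13.0,"jaw": 1,"twist": 0},
    {"dx": 14.8,"dy": 0.2,"dz": 13.0,"jaw": 1,"twist": 0}
  ]
}}

```text
t: 8.3
position: [0.5966, 0.2321, 0.1587]
tcp_rot: [-0.001, 0.984, 0.178, -0.003]
wrist_force: [-0.2, 0.6, -2.1]
finger_gap: 0.0185
```

```bash
python3 - <<'E'
from h import *
o=readout.get_obs(); print(o["t"],o["position"],o["finger_gap"],o["wrist_force"])
c=capture("scene"); save(c,"s2"); cv2.imwrite("pics/s2c.png",cv2.resize(c["frame"][110:260,200:400],None,fx=3.5,fy=3.5)[...,::-1])
E
```

```text
8.3 [0.59664916 0.23210019 0.15867339] 0.01853243615261535 [-0.16051159  0.6227249  -2.06271533]
```

View pics/s2c.png

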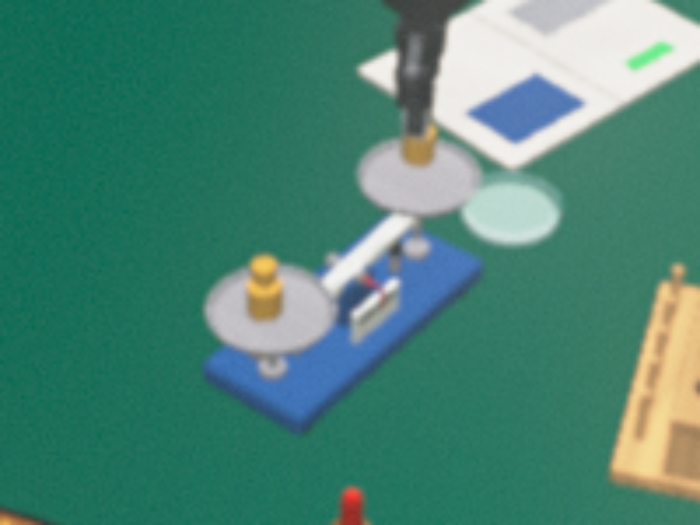

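Weight 2 stands on the lowered right pan at crop (265,290), and weight 1 hangs over the raised left pan at (418,145). Lowering it.

>>> {"method": "play_rows", "body": {
  "targets": [
    {"dx": 0.4,"dy": -0.3,"dz": -1,"jaw": 1,"twist": 0},
    {"dx": 0.4,"dy": -0.3,"dz": -1.4,"jaw": 1,"twist": 0},
    {"dx": 0.4,"dy": -0.3,"dz": -1.7,"jaw": 1,"twist": 0},
    {"dx": 0.4,"dy": -0.3,"dz": -1.9,"jaw": 1,"twist": 0},
    {"dx": 0.4,"dy": -0.3,"dz": -2.0,"jaw": 1,"twist": 0},
    {"dx": 0.4,"dy": -0.3,"dz": -2.0,"jaw": 1,"twist": 0},
    {"dx": 0.4,"dy": -0.3,"dz": -2.0,"jaw": 1,"twist": 0}
  ]
}}

```text
t: 9.05
position: [0.6002, 0.2295, 0.1397]
tcp_rot: [-0.001, 0.984, 0.178, -0.002]
wrist_force: [-1.3, -0.4, 0.3]
finger_gap: 0.0189
```

```bash
cat >> h.py <<'E'
def pans(cam="side"):
    c=capture(cam); W=cloud(c); g=W.reshape(-1,3)
    for n,p in(("l",(.601,.229)),("r",(.575,.040))):
        d=np.hypot(g[:,0]-p[0],g[:,1]-p[1]); t=g[(d<.040)&(d>.02)&(g[:,2]>.08)&(g[:,2]<.12)]
        print(cam,n,len(t),np.percentile(t[:,2],[10,50,90]).round(4))
    return c,W
E
python3 - <<'E'
from h import *
o=readout.get_obs(); print(o["t"],o["position"],o["wrist_force"])
pans(); pans("scene")
E
```

```text
9.05 [0.60023793 0.22948759 0.13970523] [-1.33932375 -0.38222623  0.28670475]
side l 191 [0.0872 0.1099 0.1119]
side r 246 [0.0933 0.0955 0.0972]
scene l 263 [0.091  0.1108 0.1137]
scene r 286 [0.0939 0.0967 0.0995]
```

>>> {"method": "play_rows", "body": {
  "targets": [
    {"dx": 0,"dy": 0,"dz": 0,"jaw": 0.65,"twist": 0},
    {"dx": 0,"dy": 0,"dz": 0,"jaw": 0.6,"twist": 0},
    {"dx": 0,"dy": 0,"dz": 0,"jaw": 0.5,"twist": 0},
    {"dx": 0,"dy": 0,"dz": 1,"jaw": 0.5,"twist": 0},
    {"dx": 0,"dy": 0,"dz": 5,"jaw": 0.5,"twist": 0},
    {"dx": -3,"dy": -4,"dz": 9,"jaw": 0.3,"twist": 0},
    {"dx": -7,"dy": -7,"dz": 12,"jaw": 0.3,"twist": 0},
    {"dx": -10,"dy": -10,"dz": 13,"jaw": 0.3,"twist": 0},
    {"dx": -12,"dy": -10,"dz": 13,"jaw": 0.3,"twist": 0},
    {"dx": -12,"dy": -10,"dz": 13,"jaw": 0.3,"twist": 0}
  ]
}}

```text
t: 10.15
position: [0.478, 0.1284, 0.2722]
tcp_rot: [-0.001, 0.984, 0.177, -0.001]
wrist_force: [-0.1, -0.3, -0.2]
finger_gap: 0.06
```

```bash
cat >> h.py <<'E'
def knob(c,W,p,lo,hi):
    F=c["frame"].astype(int)
    m=(W[...,2]>lo)&(W[...,2]<hi)&(F[...,0]>F[...,2]*1.5)&(np.hypot(W[...,0]-p[0],W[...,1]-p[1])<.045)
    t=W[m]; print("knob",len(t),t.mean(0).round(4) if len(t) else "", t.min(0).round(4) if len(t) else "",t.max(0).round(4) if len(t) else "")
E
python3 - <<'E'
from h import *
o=readout.get_obs(); print(o["t"],o["position"])
for n in("side","scene"):
    c,W=pans(n); save(c,n+"3")
    for p in((.601,.229),(.575,.04)): knob(c,W,p,.125,.17)
E
```

```text
10.15 [0.47801217 0.12840966 0.27219903]
side l 201 [0.0884 0.1104 0.1124]
side r 248 [0.0928 0.0945 0.0962]
knob 96 [0.5998 0.2209 0.1437] [0.5889 0.2103 0.1258] [0.6135 0.2352 0.1603]
knob 50 [0.5695 0.0337 0.1377] [0.561  0.0256 0.1252] [0.5796 0.0485 0.1459]
scene l 255 [0.0915 0.1117 0.1146]
scene r 285 [0.0925 0.0955 0.0989]
knob 101 [0.6049 0.221  0.145 ] [0.5917 0.2092 0.1259] [0.6182 0.2384 0.1634]
knob 68 [0.5737 0.0335 0.1368] [0.5587 0.0218 0.1251] [0.5867 0.0505 0.1481]
```

>>> {"method": "play_rows", "body": {
  "targets": [
    {"dx": 0,"dy": -2,"dz": 0,"jaw": 0.3,"twist": 0},
    {"dx": 0,"dy": -4,"dz": 0,"jaw": 0.3,"twist": 0},
    {"dx": 0,"dy": -4,"dz": 0,"jaw": 0.3,"twist": 0},
    {"dx": 0,"dy": -4,"dz": 0,"jaw": 0.3,"twist": 0},
    {"dx": 0,"dy": -4,"dz": 0,"jaw": 0.3,"twist": 0},
    {"dx": 0,"dy": -4,"dz": 0,"jaw": 0.3,"twist": 0},
    {"dx": 0,"dy": -4,"dz": 0,"jaw": 0.3,"twist": 0},
    {"dx": 0,"dy": -4,"dz": 0,"jaw": 0.3,"twist": 0},
    {"dx": 0,"dy": -4,"dz": 0,"jaw": 0.3,"twist": 0},
    {"dx": 0,"dy": -4,"dz": 0,"jaw": 0.3,"twist": 0}
  ]
}}

```text
t: 11.25
position: [0.4806, 0.0895, 0.2709]
tcp_rot: [-0.001, 0.984, 0.178, -0.001]
wrist_force: [0.2, 0.0, -0.5]
finger_gap: 0.0595
```

>>> {"method": "play_rows", "body": {
  "targets": [
    {"dx": 0,"dy": 0,"dz": 0,"jaw": 0.3,"twist": 0},
    {"dx": 0,"dy": 0,"dz": 0,"jaw": 0.3,"twist": 0},
    {"dx": 0,"dy": 0,"dz": 0,"jaw": 0.3,"twist": 0},
    {"dx": 0,"dy": 0,"dz": 0,"jaw": 0.3,"twist": 0},
    {"dx": 0,"dy": 0,"dz": 0,"jaw": 0.3,"twist": 0},
    {"dx": 0,"dy": 0,"dz": 0,"jaw": 0.3,"twist": 0},
    {"dx": 0,"dy": 0,"dz": 0,"jaw": 0.3,"twist": 0},
    {"dx": 0,"dy": 0,"dz": 0,"jaw": 0.3,"twist": 0},
    {"dx": 0,"dy": 0,"dz": 0,"jaw": 0.3,"twist": 0},
    {"dx": 0,"dy": 0,"dz": 0,"jaw": 0.3,"twist": 0}
  ]
}}

```text
t: 12.25
position: [0.4806, 0.0895, 0.2709]
tcp_rot: [-0.001, 0.984, 0.178, -0.001]
wrist_force: [-0.7, -0.2, 0.5]
finger_gap: 0.0598
```

```bash
python3 - <<'E'
from h import *
o=readout.get_obs(); print(o["t"],o["position"])
for n in("side","scene"):
    c,W=pans(n); save(c,n+"4")
    for p in((.601,.229),(.575,.04)): knob(c,W,p,.125,.17)
cv2.imwrite("pics/s4c.png",cv2.resize(c["frame"][110:260,200:400],None,fx=3.5,fy=3.5)[...,::-1])
E
```

```text
12.25 [0.48060743 0.0895284  0.27092536]
side l 193 [0.0884 0.1106 0.1127]
side r 244 [0.0927 0.0947 0.0962]
knob 96 [0.5998 0.2209 0.1434] [0.5888 0.2085 0.1251] [0.6133 0.2347 0.1616]
knob 51 [0.5692 0.0335 0.1377] [0.5594 0.0243 0.1252] [0.578  0.0449 0.1441]
scene l 265 [0.0912 0.1113 0.1145]
scene r 271 [0.0929 0.0958 0.0986]
knob 106 [0.6052 0.2206 0.1442] [0.5908 0.2094 0.1252] [0.6177 0.2355 0.1628]
knob 66 [0.5734 0.0338 0.1373] [0.561  0.0233 0.1252] [0.5862 0.0452 0.1489]
```

View pics/s4c.png

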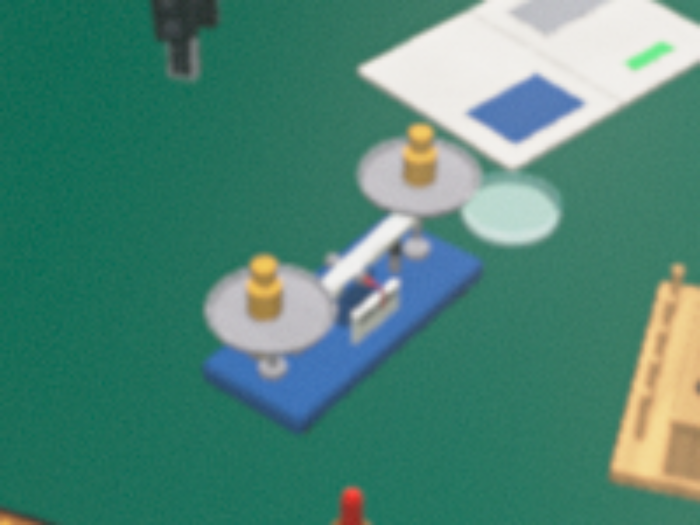

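The right pan is down and stays down (floor 0.095 m against 0.111 m), so weight 2, crop (265,290), is the heavier. Picking it back up.

>>> {"method": "play_rows", "body": {
  "targets": [
    {"dx": 4,"dy": -2.5,"dz": 0,"jaw": 0.3,"twist": 0},
    {"dx": 8,"dy": -5,"dz": -1,"jaw": 0.3,"twist": 0},
    {"dx": 9.3,"dy": -5,"dz": -5,"jaw": 0.3,"twist": 0},
    {"dx": 9.3,"dy": -5,"dz": -9,"jaw": 0.3,"twist": 0},
    {"dx": 9.3,"dy": -5,"dz": -12,"jaw": 0.3,"twist": 0},
    {"dx": 9.3,"dy": -5,"dz": -14,"jaw": 0.3,"twist": 0},
    {"dx": 9.3,"dy": -5,"dz": -14.4,"jaw": 0.4,"twist": 0},
    {"dx": 9.3,"dy": -5,"dz": -14.4,"jaw": 0.5,"twist": 0}
  ]
}}

```text
t: 13.15
position: [0.5736, 0.0395, 0.1268]
tcp_rot: [-0.001, 0.984, 0.178, -0.001]
wrist_force: [0.6, 0.4, 1.9]
finger_gap: 0.0428
```

>>> {"method": "play_rows", "body": {
  "targets": [
    {"dx": 0,"dy": 0,"dz": 0,"jaw": 0.6,"twist": 0},
    {"dx": 0,"dy": 0,"dz": 0,"jaw": 0.7,"twist": 0},
    {"dx": 0,"dy": 0,"dz": 0,"jaw": 0.8,"twist": 0},
    {"dx": 0,"dy": 0,"dz": 0,"jaw": 1,"twist": 0},
    {"dx": 0,"dy": 0,"dz": 0,"jaw": 1,"twist": 0},
    {"dx": 0,"dy": 0,"dz": 0,"jaw": 1,"twist": 0}
  ]
}}

```text
t: 13.75
position: [0.5743, 0.0397, 0.128]
tcp_rot: [-0.001, 0.984, 0.178, -0.0]
wrist_force: [-0.2, 1.3, 7.2]
finger_gap: 0.0185
```

>>> {"method": "play_rows", "body": {
  "targets": [
    {"dx": 0,"dy": 0,"dz": 0.3,"jaw": 1,"twist": 0},
    {"dx": 0,"dy": 0,"dz": 0.6,"jaw": 1,"twist": 0},
    {"dx": 0,"dy": 0,"dz": 0.9,"jaw": 1,"twist": 0},
    {"dx": 0,"dy": 0,"dz": 1.2,"jaw": 1,"twist": 0},
    {"dx": 0,"dy": 0,"dz": 1.5,"jaw": 1,"twist": 0},
    {"dx": 0,"dy": 0,"dz": 1.8,"jaw": 1,"twist": 0},
    {"dx": 0,"dy": 0,"dz": 2.2,"jaw": 1,"twist": 0},
    {"dx": 0,"dy": 0,"dz": 4,"jaw": 1,"twist": 0},
    {"dx": 0,"dy": 0,"dz": 5,"jaw": 1,"twist": 0},
    {"dx": 0,"dy": 0,"dz": 5,"jaw": 1,"twist": 0}
  ]
}}

```text
t: 14.75
position: [0.5751, 0.0397, 0.1796]
tcp_rot: [-0.001, 0.984, 0.178, 0.001]
wrist_force: [0.5, -0.3, -2.7]
finger_gap: 0.0184
```

Holding weight 2 again. To refine the bore mouth, I'll cast the rays of every pixel seen through it onto the z=0.036 plane.

```bash
python3 - <<'E'
from h import *
for n in("scene","side"):
    c=capture(n); W=cloud(c); R=cv2.Rodrigues(np.array(c["rvec"],float))[0]; C=-R.T@np.array(c["tvec"]).ravel()
    X=C+(W-C)*((.036-C[2])/(W[...,2]-C[2]))[...,None]
    m=(np.hypot(X[...,0]-.507,X[...,1]+.337)<.026)&(W[...,2]<.0325)
    t=X[m].astype(np.float32)[:,:2]; print(n,len(t),t.mean(0),cv2.minEnclosingCircle(t))
    if n=="scene":
        for p in((.601,.229),): knob(c,W,p,.11,.17)
o=readout.get_obs();print(o["t"],o["position"])
# wrist view of before: camera pose relative; centre was
d=np.load("w2.npz"); W=d["W"]; C0=np.array([0.2518293,-0.46579487,0.37275899])-np.array([.18382531,-.49138397,.23070074])+np.array([0.52392072,-0.32092032,0.24997423])
X=C0+(W-C0)*((.036-C0[2])/(W[...,2]-C0[2]))[...,None]
m=(np.hypot(X[...,0]-.507,X[...,1]+.337)<.026)&(W[...,2]<.0325); t=X[m].astype(np.float32)[:,:2]; print("wrist",len(t),t.mean(0),cv2.minEnclosingCircle(t))
E
```

```text
Traceback (most recent call last):
cv2.error: OpenCV(4.12.0) /io/opencv/modules/imgproc/src/shapedescr.cpp:201: error: (-215:Assertion failed) count >= 0 && (depth == CV_32F || depth == CV_32S) in function 'minEnclosingCircle'
```

```bash
python3 - <<'E'
from h import *
def rep(n,W,C):
    X=C+(W-C)*((.036-C[2])/(W[...,2]-C[2]))[...,None]
    m=(np.hypot(X[...,0]-.507,X[...,1]+.337)<.024)&(W[...,2]<.0325)
    t=np.ascontiguousarray(X[m][:,:2],np.float32); print(n,len(t),t.mean(0),cv2.minEnclosingCircle(t) if len(t) else '')
for n in("scene","side"):
    c=capture(n); R=cv2.Rodrigues(np.array(c["rvec"],float))[0]; W=cloud(c); rep(n,W,-R.T@np.array(c["tvec"]).ravel())
    knob(c,W,(.601,.229),.11,.17)
o=readout.get_obs();print(o["t"],o["position"])
rep("wrist",np.load("w2.npz")["W"],np.array([0.2518293,-0.46579487,0.37275899])-np.array([.18382531,-.49138397,.23070074])+np.array([0.52392072,-0.32092032,0.24997423]))
E
```

```text
scene 84 [ 0.5110768  -0.33769724] ((0.5053442120552063, -0.33320239186286926), 0.020854245871305466)
knob 95 [0.6046 0.2211 0.1291] [0.5915 0.21   0.1102] [0.6145 0.2372 0.1472]
side 105 [ 0.5095261  -0.33841944] ((0.5049053430557251, -0.33909884095191956), 0.01928904466331005)
knob 32 [0.5946 0.2198 0.1201] [0.5885 0.2111 0.1115] [0.601  0.234  0.1322]
14.9 [0.57385925 0.03971188 0.17733457]
wrist 520 [ 0.5103482  -0.33544996] ((0.5101724863052368, -0.3355904817581177), 0.014901969581842422)
```

The three views agree on a bore centre near (0.510,-0.3365). Carrying the weight there.

>>> {"method": "play_rows", "body": {
  "targets": [
    {"dx": -0.7,"dy": -4,"dz": 1,"jaw": 1,"twist": 0},
    {"dx": -1.4,"dy": -8,"dz": 1,"jaw": 1,"twist": 0},
    {"dx": -2.1,"dy": -12.5,"dz": 1,"jaw": 1,"twist": 0},
    {"dx": -2.8,"dy": -17,"dz": 1,"jaw": 1,"twist": 0},
    {"dx": -3.5,"dy": -21.5,"dz": 1,"jaw": 1,"twist": 0},
    {"dx": -4.2,"dy": -26,"dz": 1,"jaw": 1,"twist": 0},
    {"dx": -4.9,"dy": -30.5,"dz": 1,"jaw": 1,"twist": 0},
    {"dx": -5.8,"dy": -34.5,"dz": 0,"jaw": 1,"twist": 0},
    {"dx": -6.3,"dy": -37,"dz": -2,"jaw": 1,"twist": 0},
    {"dx": -6.4,"dy": -37.6,"dz": -4,"jaw": 1,"twist": 0}
  ]
}}

```text
t: 15.9
position: [0.5086, -0.3395, 0.1359]
tcp_rot: [-0.001, 0.984, 0.176, -0.001]
wrist_force: [0.4, 0.3, -2.0]
finger_gap: 0.0183
```

>>> {"method": "play_rows", "body": {
  "targets": [
    {"dx": 0,"dy": 0,"dz": 0,"jaw": 1,"twist": 0},
    {"dx": 0,"dy": 0,"dz": 0,"jaw": 1,"twist": 0},
    {"dx": 0,"dy": 0,"dz": 0,"jaw": 1,"twist": 0}
  ]
}}

```text
t: 16.2
position: [0.5092, -0.3391, 0.1368]
tcp_rot: [-0.001, 0.984, 0.176, -0.001]
wrist_force: [-0.3, 0.3, -2.6]
finger_gap: 0.0184
```

>>> {"method": "play_rows", "body": {
  "targets": [
    {"dx": 0.1,"dy": 0.25,"dz": -2,"jaw": 1,"twist": 0},
    {"dx": 0.1,"dy": 0.25,"dz": -4,"jaw": 1,"twist": 0},
    {"dx": 0.1,"dy": 0.25,"dz": -5.5,"jaw": 1,"twist": 0},
    {"dx": 0.1,"dy": 0.25,"dz": -6.0,"jaw": 1,"twist": 0},
    {"dx": 0.1,"dy": 0.25,"dz": -6.2,"jaw": 1,"twist": 0},
    {"dx": 0.1,"dy": 0.25,"dz": -6.2,"jaw": 1,"twist": 0},
    {"dx": 0.1,"dy": 0.25,"dz": -6.2,"jaw": 1,"twist": 0}
  ]
}}

```text
t: 16.9
position: [0.5108, -0.3369, 0.0759]
tcp_rot: [0.0, 0.984, 0.177, -0.0]
wrist_force: [-0.2, 0.3, -2.4]
finger_gap: 0.0184
```

```bash
python3 - <<'E'
from h import *
o=readout.get_obs();print(o["t"],o["position"],o["wrist_force"])
c=capture("wrist"); save(c,"w6")
cv2.imwrite("pics/w6c.png",cv2.resize(c["frame"][120:370,130:430],None,fx=2.3,fy=2.3)[...,::-1])
E
```

```text
16.9 [ 0.51077455 -0.33690041  0.07592209] [-0.2065031   0.25816808 -2.37571066]
```

View pics/w6c.png

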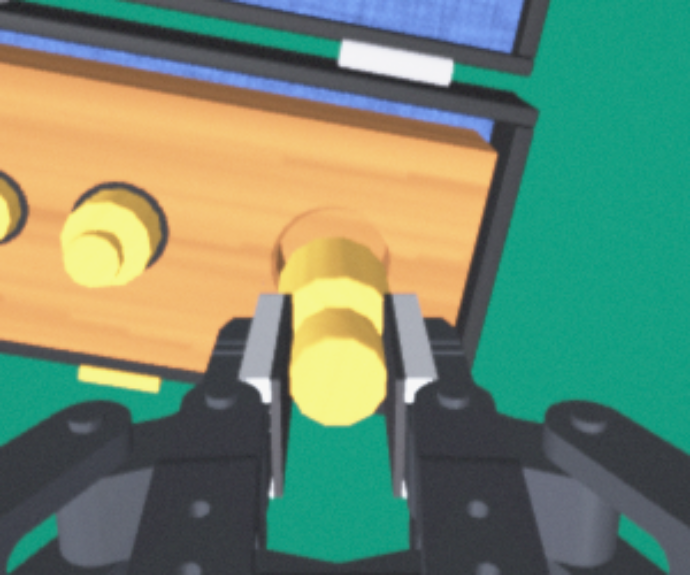

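The bore spans crop x 275–388, directly under the weight's foot (277–388), so the sideways alignment is good. Feeling downwards.

>>> {"method": "play_rows", "body": {
  "targets": [
    {"dx": 0,"dy": 0,"dz": -0.2,"jaw": 1,"twist": 0},
    {"dx": 0,"dy": 0,"dz": -0.4,"jaw": 1,"twist": 0},
    {"dx": 0,"dy": 0,"dz": -0.6,"jaw": 1,"twist": 0},
    {"dx": 0,"dy": 0,"dz": -0.8,"jaw": 1,"twist": 0},
    {"dx": 0,"dy": 0,"dz": -0.8,"jaw": 1,"twist": 0}
  ]
}}

```text
t: 17.45
position: [0.5113, -0.3373, 0.0687]
tcp_rot: [0.001, 0.984, 0.176, 0.001]
wrist_force: [-0.3, 2.4, 5.0]
finger_gap: 0.0187
```

>>> {"method": "play_rows", "body": {
  "targets": [
    {"dx": 0,"dy": 0.05,"dz": 0,"jaw": 1,"twist": 0},
    {"dx": 0,"dy": 0.1,"dz": 0,"jaw": 1,"twist": 0},
    {"dx": 0,"dy": 0.15,"dz": 0,"jaw": 1,"twist": 0},
    {"dx": 0,"dy": 0.15,"dz": 0,"jaw": 1,"twist": 0}
  ]
}}

```text
t: 17.85
position: [0.5116, -0.3364, 0.0691]
tcp_rot: [0.002, 0.984, 0.177, 0.001]
wrist_force: [0.2, -3.0, 3.3]
finger_gap: 0.0182
```

>>> {"method": "play_rows", "body": {
  "targets": [
    {"dx": 0,"dy": -0.05,"dz": 0,"jaw": 1,"twist": 0},
    {"dx": -0.05,"dy": -0.05,"dz": 0,"jaw": 1,"twist": 0},
    {"dx": -0.1,"dy": -0.05,"dz": -0.05,"jaw": 1,"twist": 0},
    {"dx": -0.15,"dy": -0.05,"dz": -0.05,"jaw": 1,"twist": 0},
    {"dx": -0.15,"dy": -0.05,"dz": -0.05,"jaw": 1,"twist": 0}
  ]
}}

```text
t: 18.35
position: [0.5105, -0.3371, 0.0689]
tcp_rot: [0.002, 0.984, 0.177, 0.001]
wrist_force: [1.1, -0.9, 4.2]
finger_gap: 0.0184
```

Contact, but no drop. I'll look at the gap between foot and bore edge from here.

```bash
python3 - <<'E'
from h import *
o=readout.get_obs();print(o["t"],o["position"],o["wrist_force"])
c=capture("wrist"); save(c,"w7"); np.savez("w7.npz",W=cloud(c),f=c["frame"],**{k:np.array(c[k]) for k in("fx","fy","cx","cy","dist","rvec","tvec")})
cv2.imwrite("pics/w7c.png",cv2.resize(c["frame"][190:270,220:330],None,fx=7,fy=7,interpolation=cv2.INTER_CUBIC)[...,::-1])
E
```

```text
18.35 [ 0.51053186 -0.33707873  0.06891999] [ 1.13878593 -0.85793317  4.16784235]
```

View pics/w7c.png

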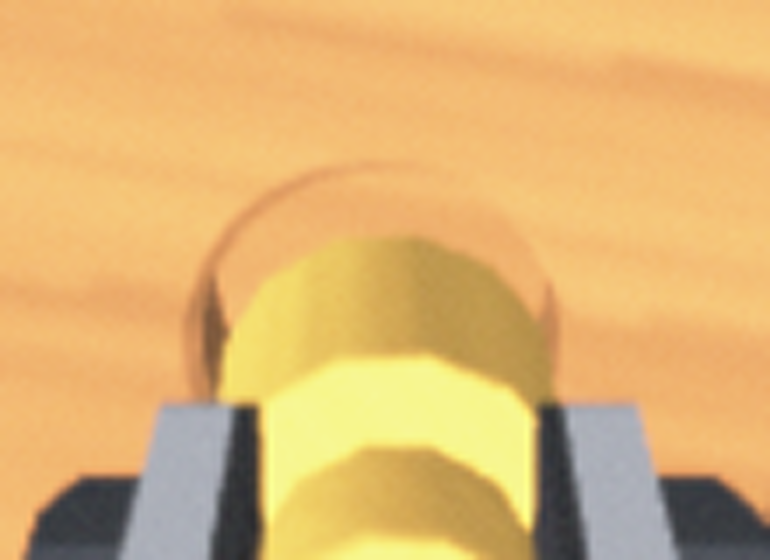

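The bore rim spans crop x 187–558 with its top at y=160. The foot's far edge is at y=237, centred at x≈383. The weight therefore sits about 4–5 mm short in +tool x and 1 mm too far in +tool y, so I'll shift by about (+3.6,+2.4) mm.

>>> {"method": "play_rows", "body": {
  "targets": [
    {"dx": 0,"dy": 0,"dz": 0.15,"jaw": 1,"twist": 0},
    {"dx": 0.1,"dy": 0.1,"dz": 0.15,"jaw": 1,"twist": 0},
    {"dx": 0.25,"dy": 0.2,"dz": 0.15,"jaw": 1,"twist": 0},
    {"dx": 0.36,"dy": 0.24,"dz": 0.15,"jaw": 1,"twist": 0},
    {"dx": 0.36,"dy": 0.24,"dz": 0.15,"jaw": 1,"twist": 0},
    {"dx": 0.36,"dy": 0.24,"dz": 0.0,"jaw": 1,"twist": 0},
    {"dx": 0.36,"dy": 0.24,"dz": -0.15,"jaw": 1,"twist": 0},
    {"dx": 0.36,"dy": 0.24,"dz": -0.25,"jaw": 1,"twist": 0},
    {"dx": 0.36,"dy": 0.24,"dz": -0.25,"jaw": 1,"twist": 0}
  ]
}}

```text
t: 19.3
position: [0.5139, -0.3346, 0.066]
tcp_rot: [0.002, 0.984, 0.176, 0.001]
wrist_force: [-0.9, -0.4, -2.9]
finger_gap: 0.0182
```

It's entering freely, 3 mm lower with no contact force. Continuing down; home should come at TCP z ≈ 0.051.

>>> {"method": "play_rows", "body": {
  "targets": [
    {"dx": 0,"dy": 0,"dz": -0.2,"jaw": 1,"twist": 0},
    {"dx": 0,"dy": 0,"dz": -0.4,"jaw": 1,"twist": 0},
    {"dx": 0,"dy": 0,"dz": -0.6,"jaw": 1,"twist": 0},
    {"dx": 0,"dy": 0,"dz": -0.6,"jaw": 1,"twist": 0}
  ]
}}

```text
t: 19.7
position: [0.5138, -0.3345, 0.0596]
tcp_rot: [0.001, 0.984, 0.176, 0.001]
wrist_force: [0.4, -1.3, -3.4]
finger_gap: 0.0186
```

>>> {"method": "play_rows", "body": {
  "targets": [
    {"dx": 0,"dy": 0,"dz": -0.2,"jaw": 1,"twist": 0},
    {"dx": 0,"dy": 0,"dz": -0.4,"jaw": 1,"twist": 0},
    {"dx": 0,"dy": 0,"dz": -0.6,"jaw": 1,"twist": 0},
    {"dx": 0,"dy": 0,"dz": -0.7,"jaw": 1,"twist": 0},
    {"dx": 0,"dy": 0,"dz": -0.7,"jaw": 1,"twist": 0}
  ]
}}

```text
t: 20.2
position: [0.5137, -0.3345, 0.0525]
tcp_rot: [0.001, 0.984, 0.176, 0.001]
wrist_force: [0.3, -0.7, -2.2]
finger_gap: 0.0185
```

>>> {"method": "play_rows", "body": {
  "targets": [
    {"dx": 0,"dy": 0,"dz": -0.1,"jaw": 1,"twist": 0},
    {"dx": 0,"dy": 0,"dz": -0.2,"jaw": 1,"twist": 0},
    {"dx": 0,"dy": 0,"dz": -0.2,"jaw": 1,"twist": 0}
  ]
}}

```text
t: 20.5
position: [0.514, -0.3346, 0.0512]
tcp_rot: [0.002, 0.984, 0.177, 0.001]
wrist_force: [-1.7, 1.0, 3.9]
finger_gap: 0.0185
```

Contact with the bore floor at TCP z=0.0512, as expected. Releasing and withdrawing.

>>> {"method": "play_rows", "body": {
  "targets": [
    {"dx": 0,"dy": 0,"dz": 0.05,"jaw": 0.75,"twist": 0},
    {"dx": 0,"dy": 0,"dz": 0.05,"jaw": 0.6,"twist": 0},
    {"dx": 0,"dy": 0,"dz": 0.05,"jaw": 0.55,"twist": 0},
    {"dx": 0,"dy": 0,"dz": 0.5,"jaw": 0.55,"twist": 0},
    {"dx": 0,"dy": 0,"dz": 3,"jaw": 0.55,"twist": 0},
    {"dx": 0,"dy": 0,"dz": 7,"jaw": 0.5,"twist": 0},
    {"dx": 0,"dy": 0,"dz": 12,"jaw": 0.3,"twist": 0},
    {"dx": 0,"dy": 0,"dz": 17,"jaw": 0,"twist": 0},
    {"dx": 0,"dy": 0,"dz": 17,"jaw": 0,"twist": 0},
    {"dx": 0,"dy": 0,"dz": 17,"jaw": 0,"twist": 0}
  ]
}}

```text
t: 21.5
position: [0.5144, -0.3349, 0.2228]
tcp_rot: [0.003, 0.984, 0.177, 0.002]
wrist_force: [0.3, -0.3, -1.5]
finger_gap: 0.0852
```

```bash
python3 - <<'E'
from h import *
o=readout.get_obs();print(o["t"],o["position"],o["wrist_force"])
c=capture("wrist"); W=cloud(c); F=c["frame"].astype(int)
knob(c,W,(.512,-.335),.058,.08); knob(c,W,(.512,-.335),.042,.055)
s=capture("scene"); Ws=cloud(s); save(s,"s8"); knob(s,Ws,(.601,.229),.11,.17); knob(s,Ws,(.512,-.335),.058,.08)
im=np.hstack([c["frame"][60:300,150:430],cv2.resize(s["frame"][120:320,140:373],(280,240))])
cv2.imwrite("pics/end.png",cv2.resize(im,None,fx=1.4,fy=1.4)[...,::-1])
E
```

```text
21.5 [ 0.51436806 -0.33492181  0.22279809] [ 0.33407839 -0.33978516 -1.46978225]
knob 346 [ 0.5108 -0.3347  0.0648] [ 0.5004 -0.3447  0.058 ] [ 0.5198 -0.325   0.0671]
knob 232 [ 0.5153 -0.3323  0.0455] [ 0.4981 -0.3485  0.042 ] [ 0.5235 -0.2911  0.0547]
knob 98 [0.6051 0.2204 0.1294] [0.5916 0.208  0.1104] [0.6171 0.2391 0.149 ]
knob 61 [ 0.5124 -0.3385  0.065 ] [ 0.502  -0.3473  0.0583] [ 0.5224 -0.3265  0.0702]
```

View pics/end.png

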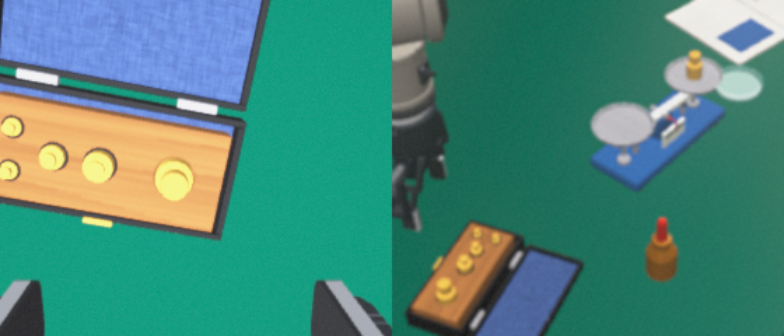

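In the picture the heavier weight stands upright in the bore at (174,180). Its knob top is about 0.066 m, where a fully home weight should be. The lighter one stands upright on the left pan at (694,65), and the dropper and petri dish look undisturbed.

```bash
python3 -c "
from workcell import r
print(r.hand_in())"
```

```text
the job is handed in; nothing more can be done
None
```

The heavier brass weight is in the bore, fully home, and the lighter one is standing on the left pan. I handed the job in at about 21.6 s of the 72 s allowed; the hand-in gave no verdict.

- **Weighing:** I stood the weight found at (0.45,-0.05) on the right pan and the one from (0.45,0.23) on the left, then let go. The right pan stayed down, with its floor at about 0.095 m against 0.111 m, for over 2 s. So the right-hand weight was the heavier.
- **Fitting:** My first camera estimate of the bore and weight alignment was about 4 mm off, and the foot touched the insert with at most about 8 N. A close-up from the wrist camera corrected it by (+3.6,+2.4) mm. The weight then slid in freely and touched the floor with the tool centre point at 0.0512 m, against about 0.051 m predicted.
- **Last checks:** The knob top in the bore is at about 0.066–0.067 m, where 0.066 m means fully home. The lighter weight is upright on the left pan, about where I set it down. The scene and side cameras read its y position about 8 mm low, as they also did for the other weight on its pan, so I took that as a viewing bias. The dropper and petri dish look unmoved by eye; I did not measure them again.
- **Problem on the way:** My first move call was refused because each row needs all five keys. It cost no arm motion.

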